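Calibrate the dispensing scale with its sunken key

ROBOT

A 6-joint arm with a two-finger parallel gripper is mounted at the origin on a cart in front of the work surface, level with it; the furniture and walls round the work are solid. World frame = base frame: x ahead of the robot, y to its left, z up, the work surface at z = 0. Lengths are in m, angles in rad, forces in N, time in s.
With the tool pointing down it reaches from about 0.325 to 0.85 m from the base axis. Payload 4.4 kg.
Tool frame: the origin (TCP) lies midway between the tips of the shut fingers; the grasp point (between the pads) lies 19 mm behind it; z points along the fingers, y is the line along which they close (so a half turn about z gives the same grasp; the last joint's range is limited). The gripper opens to 94 mm and grips with 3 to 60 N. Pads are 16 mm wide; open, the fingers measure 119 mm over their backs; the gripper's body (75 mm by 177 mm) begins 78 mm behind the grasp point.
Start: joints at [1.131, 0.207, 1.542, -0, 1.393, -0.15], TCP at [0.164, 0.551, 0.172] pointing down, gripper open.
Joint ranges: [-2.73, 2.73], [-0.86, 2.22], [0.23, 2.46], [-1.11, 4.25], [0.08, 2.63], [-2.82, 2.82]. Speed limits (rad/s): [2.79, 2.79, 3.14, 3.14, 3.14, 3.14].

INTERFACE

Orientations are given as a unit quaternion [w, x, y, z].
In Python, from cell import ctrl gives the robot as it stands. The module is installed in compiled form; this text tells all that it offers.
- The arm moves only by the tool jog_arm, never from a script. Its arguments are lists of equal length, an entry for each row: "slide": the shift along the tool's x, y, z normalised to -1 to 1, where 1 is 0.25 m, a list of three; "rotation": the turn, a rotation vector about the tool's x, y, z normalised to -1 to 1, where 1 is 0.5 rad, a list of three. In form: {"slide": [[tx, ty, tz], ...], "rotation": [[ax, ay, az], ...]}. A call has 1 to 8 rows; each row is the pose to reach, as a shift and turn from the pose commanded when the call began, along the tool's axes at that moment; what a row does not reach only later rows make up. A row lasts 1/10 s, in which the tool goes at most 50 mm and 8.59 degrees, less where a joint would pass 70% of its speed; a pose out of reach is approached as far as the arm can. A call with a number of a shift or a turn outside -1 to 1 is refused whole. A call with a gripper value outside its range is refused whole. "fingers" is the closure, from 0 (fully open) to 1 (shut), set as the call begins (left out, the last holds). The fingers move at their own pace and stop on an object; the grip force is fixed at half the most. Time passes only in rows, so rows that repeat a pose let the fingers close. It gives the time, the measured TCP pose, the force, the opening and the grip force at its end, in the units of the state.
- ctrl.state(): the state, without advancing time (a new reading comes with each control period).
- ctrl.snapshot(name): name is "scene" or "top"; returns (picture, depth): 420x560x3 uint8, red, green, blue; 420x560 float32, m along the optical axis (not along the pixel's ray), 0 where there is no reading.
- ctrl.camera_info(name): a dict with "vfov" (degrees; the focal length in pixels is half the picture's height over the tangent of half this angle, whatever the lens; pixels are square), "cx", "cy" (the principal point, pixels), "dist" ([k1, k2, p1, p2, k3] as OpenCV has them; the pictures are not rectified), "R" (3x3) and "t" (3): a world point X has camera coordinates R X + t. Camera axes: x right, y down, z forward; pixel columns grow to the right and rows downward; lengths in m; the calibration is good to about 2 mm. A picture is of the moment at which its call begins. camera_info takes no time and is no camera call.
- ctrl.finish_job(): hands the job in; it is judged then, once.
The state is a dict: "time_s": time; "q": joint angles; "joint_vel": joint speeds; "joint_torque": joint torques, N m; "tool_pos": TCP position; "orientation": TCP orientation; "contact_force": force on the tool from outside, world axes, zero at the start; "ft_torque": the same for the moment, N m; "opening": opening from 0.0 (shut) to 1.0 (fully open); "grip_force": force on a finger pad.
Only numpy, scipy, OpenCV 4.12 (cv2) and the standard library are available. Lean on these libraries where they do the work, as an engineer would, in place of code of your own. Each camera call takes 0.05 s, during which the arm holds its last target. There are 200 camera calls.

TASK

The brass weight is already standing on the dispensary scale's platform; calibrate the scale. With the fingertips alone, push the small sliding shutter on the scale's console fully aside to uncover the round well, reach into the well, press the sunken key all the way down and hold it down for about a second, let it come up again, then push the shutter fully back home over the well and leave it there. Do not grasp or lift anything, do not press the two raised keys, and leave the scale, the weight on it and the jar and tin beside it where they stand.

Things in the scene. Friction and masses are not known exactly. Their poses are not given: they have to be found in the camera images.
- scale: Grey plastic bench scale, 280 (x) by 300 (y) mm, about 4 kg, loose on rubber feet, turned up to 0.35 rad. Origin on the counter under it; x to its rear, y to its left, z up. Console toward -x: x -150 to -30, y -150 to 150 mm, flat top at z = 56 mm, dark flat display round x -70, y 90. Steel platform: x -23 to 127 mm, top at z = 60 mm.
- well_mouth (a point): Centre of the mouth of the round well, on the console top (scale x = -100, y = -85, z = 56 mm), fixed to the scale. The well is 50 mm across and straight-walled; the sunken key is centred in it. The shutter covers it at the start.
- sunken_key_top (a point): Centre of the top of the sunken key, a white round key 28 mm across at the bottom of the well; its top is 18 mm below the console top when up. Moves down with the key.
- sunken_key (a joint): Travel of the sunken key, m: 0 up, 0.005 fully down. Spring-returned; begins to move at about 1.8 N and is fully down at about 4.8 N, with a hard stop below.
- shutter (a joint): Travel of the shutter, m, along the scale's +y: 0 home (centred over the well), 0.060 fully aside against its stop. Starts at 0 to 0.006. Stays where it is left; friction about 1.5 N.
- shutter_rib (a point): Mid top of the shutter's rib; moves with it. Shutter: dark steel plate 62 (x) by 60 (y) mm, upper face 3.5 mm above the console, between guides 64 mm apart and 6 mm high. Rib across it, 18 mm toward +y of the plate's middle: 36 mm along the scale's x, 10 mm thick, top 16 mm above the console. Push its -y face to open, its +y face to close (console free there).
- panel_key_1 (a joint): Raised white round key on the console, 20 mm across and 5 mm proud, at scale x = -122, y = 70 mm; travel in m, 0 up, 0.004 down. Not to be pressed.
- panel_key_2 (a joint): The same at scale x = -122, y = 110 mm. Not to be pressed.
- brass_weight: Cylindrical brass weight with a small knob, 28 mm across and 36 mm high, standing loose on the platform; origin at the centre of its underside.
- nut_jar: Loose jar with a black lid, 66 mm across, 100 mm high, standing on the counter beside the scale's platform on one side; origin at the centre of its underside.
- balm_tin: Loose round tin, 58 mm across, 50 mm high, standing on the counter beside the scale's platform on the other side; origin at the centre of its underside.
Mind the look-alikes: they are no part of the job. What is shaped like the brass_weight but black or pink is not meant.

How it is judged:
On the way, in this order (a step that is already met when the one before it is completed fails the run):
1. the shutter is pushed aside, clear of the well (value of joint shutter above 0.052 m), for 0.1 s.
2. the sunken key is pressed fully down and held, with the shutter aside (value of joint sunken_key above 0.004 m and value of joint shutter above 0.048 m), for 0.5 s.
3. the sunken key has come up again (value of joint sunken_key below 0.001 m), for 0.1 s.
At the end, for the whole second after the job is handed in: Shutter home over the well (within 4 mm) and sunken key up (within 1 mm), after the shutter was over 52 mm aside and the key held over 4 mm down for 0.5 s; scale, jar and tin within 20 mm, weight within 25 mm of their start, weight upright (value of joint shutter below 0.004 m and value of joint sunken_key below 0.001 m and distance of each of scale, nut_jar, balm_tin from where it was at the start of the episode below 0.02 m and distance of brass_weight from where it was at the start of the episode below 0.025 m and angle between brass_weight's own z axis and vertical below 0.2 rad and linear speed of scale below 0.01 m/s); the robot touches nothing.
It fails at once if a raised key is pressed (value of joint any of panel_key_1, panel_key_2 above 0.002 m).
It fails at once if the scale is lifted, tipped or shoved (height (world z) of scale above 0.008 m or angle between scale's own z axis and vertical above 0.06 rad or distance of scale from where it was at the start of the episode above 0.02 m).
It fails at once if the weight is lifted, knocked over or shoved (distance of brass_weight from where it was at the start of the episode above 0.025 m or angle between brass_weight's own z axis and vertical above 0.3 rad).
It fails at once if the jar or the tin is moved or lifted (distance of any of nut_jar, balm_tin from where it was at the start of the episode above 0.02 m).
It also fails if it takes over 51 s, if anything falls off the work surface, if the arm or the gripper's body presses on something with over 40 N, if the wrist force passes 120 N, or if a joint passes its speed limit or range.

## Working session

There is one attempt and no reset: what is moved stays moved. The work goes in short steps, Python scripts to look and compute and a tool call to move; the robot and the scene stay as the last step left them, time stands still between calls to the robot, and variables do not carry over. Pictures are saved under pics/ and viewed, at most 10 in all, crops included, and the job is handed in when it is done.

Besides the shell and the picture viewer there is one more tool, called in YAML: its name, and indented under it one key for each argument. jog_arm: Moves the arm, as the interface text tells. Scaled input: -1 to 1 covers 0.25 m each way for a shift and 0.5 rad each way for a turn. Its arguments: {"type":"object","properties":{"slide":{"type":"array"},"rotation":{"type":"array"},"fingers":{"type":"number"}},"required":["slide","rotation"]}

```bash
mkdir -p pics; python3 - <<'E'
from cell import ctrl
import cv2,numpy as np
for n in("scene","top"):
    p,d=ctrl.snapshot(n); cv2.imwrite(f"pics/{n}0.png",p[:,:,::-1]); np.save(f"{n}_d.npy",d)
    c=ctrl.camera_info(n);print(n,c)
print(ctrl.state())
E
```

```text
scene {'vfov': 53.577213166983796, 'cx': 275.9006974647519, 'cy': 209.56627547508705, 'dist': array([-0.04898499,  0.        ,  0.        ,  0.        ,  0.        ]), 'R': array([[ 0.7143124 , -0.69944604, -0.02308744],
       [-0.46210705, -0.44664002, -0.76613953],
       [ 0.52556148,  0.55793183, -0.64225945]]), 't': array([-0.46066983,  0.37518319,  0.56354589])}
top {'vfov': 43.37454644928036, 'cx': 286.1479838581515, 'cy': 206.1821072332882, 'dist': array([-0.15432519,  0.        ,  0.        ,  0.        ,  0.        ]), 'R': array([[-0.01419025, -0.99934224,  0.03337241],
       [-0.9851122 ,  0.00825389, -0.1717144 ],
       [ 0.171326  , -0.03531224, -0.98458136]]), 't': array([0.01204972, 0.66409329, 0.99619652])}
{'time_s': 0.1, 'q': array([ 1.13151351e+00,  2.07347941e-01,  1.54272413e+00,  2.03888496e-05,
        1.39347591e+00, -1.50490526e-01]), 'joint_vel': array([-0.00075598, -0.00017074, -0.00442226,  0.00111849,  0.00075344,
       -0.00084081]), 'joint_torque': array([-3.36247140e-04, -3.71862996e+01, -2.82293272e+01,  6.99773524e-02,
        3.11996439e-02, -4.48846379e-05]), 'tool_pos': array([0.163435  , 0.5505073 , 0.17074074]), 'orientation': array([-2.93739759e-04,  1.43896606e-01,  9.89592245e-01, -9.32547832e-04]), 'contact_force': array([-0.64451028,  0.36538448,  0.01014967]), 'ft_torque': array([-0.01094169, -0.01586945, -0.0288117 ]), 'grip_force': 0.0, 'opening': 1.0015918249548978}
```

View pics/top0.png

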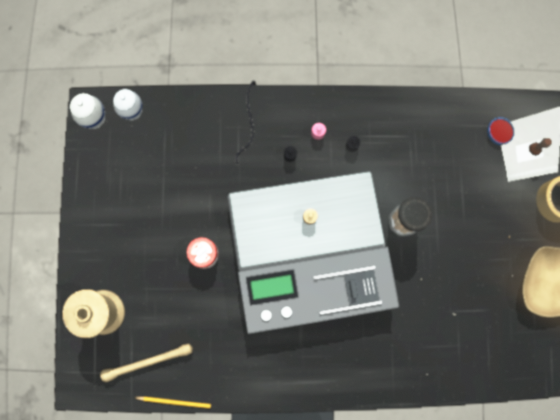

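View pics/scene0.png

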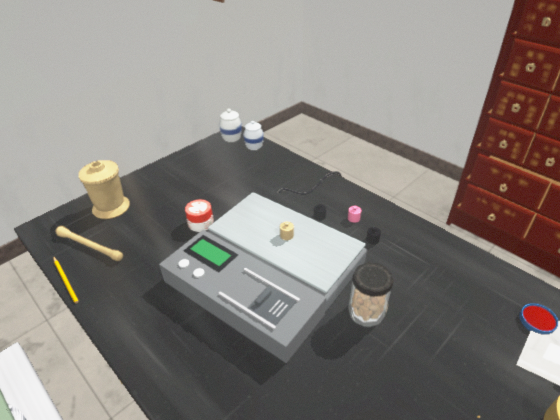

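The top view shows the scale, with its raised keys at (266,316) and (287,312), the shutter at about (365,288) and its rib at about (354,290). The brass weight on the platform is at (310,215). The look-alikes off the scale are black at (290,154) and (352,143) and pink at (318,130). The brass-coloured one on the platform fits the description. I'll enlarge that area to confirm it.

```bash
python3 - <<'E'
import cv2
a=cv2.imread("pics/top0.png")[165:340,225:405]
cv2.imwrite("pics/topcrop.png",cv2.resize(a,None,fx=3.4,fy=3.4,interpolation=cv2.INTER_CUBIC))
E
cat > h.py <<'E'
import numpy as np,cv2
from cell import ctrl
def cam(n):
    c=ctrl.camera_info(n);f=210/np.tan(np.radians(c["vfov"])/2)
    return c,np.array([[f,0,c["cx"]],[0,f,c["cy"]],[0,0,1.]])
def ray(n,uv,z):
    c,K=cam(n);p=cv2.undistortPoints(np.array(uv,float).reshape(-1,1,2),K,c["dist"]).reshape(-1,2)
    d=np.c_[p,np.ones(len(p))]@c["R"];o=-c["R"].T@c["t"]
    return o+d*((np.broadcast_to(z,len(p))-o[2])/d[:,2])[:,None]
def proj(n,X):
    c,K=cam(n);return cv2.projectPoints(np.array(X,float).reshape(-1,1,3),cv2.Rodrigues(c["R"])[0],c["t"],K,c["dist"])[0].reshape(-1,2)
def fit(S,W):
    S=np.array(S,float)[:,:2];W=np.array(W)[:,:2];a=S-S.mean(0);b=W-W.mean(0)
    th=np.arctan2((a[:,0]*b[:,1]-a[:,1]*b[:,0]).sum(),(a*b).sum())
    R=np.array([[np.cos(th),-np.sin(th)],[np.sin(th),np.cos(th)]]);t=W.mean(0)-R@S.mean(0)
    return th,R,t,W-(S@R.T+t)
E
```

```text
(no output)
```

View pics/topcrop.png

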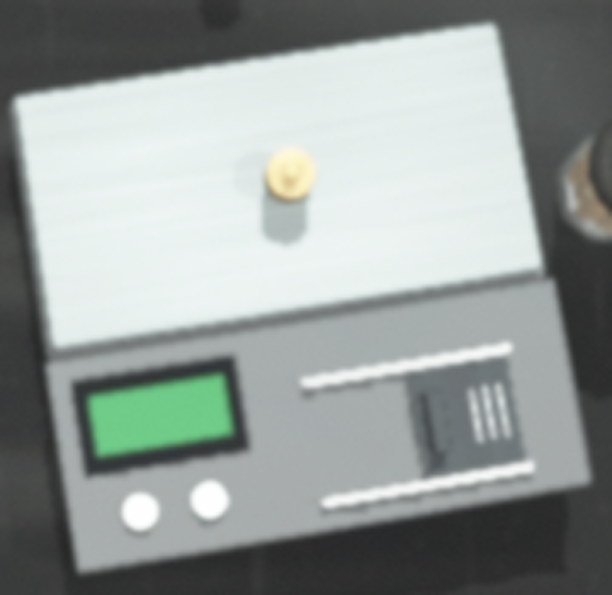

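The crop confirms the brass weight at crop (290,175). It also shows the keys at (140,511) and (209,500), the console's front corners at (78,573) and (591,482), and the shutter plate at about (465,415) with its rib at about (435,430).

```bash
python3 - <<'E'
from h import *
g=lambda P:[(225+(x+.5)/3.4-.5,165+(y+.5)/3.4-.5) for x,y in P]
im=cv2.imread("pics/top0.png");m=(im.min(2)>205).astype(np.uint8)
n,l,s,c=cv2.connectedComponentsWithStats(m)
for i in range(1,n):
    if 240<c[i][0]<400 and 255<c[i][1]<330: print(s[i],c[i])
S=[(-122,110,61),(-122,70,61),(-150,150,56),(-150,-150,56),(-30,150,56),(-30,-150,56)]
S=np.array(S)/1000.
uv=g([(140,511),(209,500),(78,573),(591,482),(47,362),(554,281)])
W=ray("top",uv,S[:,2]);th,R,t,res=fit(S,W)
print("all",th,t,res*1000)
def w(x,y,z): return [*(R@np.array([x,y])+t),z]
P=[w(-.122,.11,.061),w(-.122,.07,.061),w(-.15,-.15,.056),w(-.15,.15,.056),w(-.1,-.067,.072),w(-.1,-.085,.0595)]
print("scene proj",proj("scene",P).round(1).tolist()); print("top rib",proj("top",P).round(1).tolist())
print(np.round(P,4))
for n,f in(("scene","scene0"),):
    im=cv2.imread(f"pics/{f}.png");a=im[225:355,155:345].copy()
    a=cv2.resize(a,None,fx=4,fy=4,interpolation=cv2.INTER_CUBIC)
    for q in proj(n,P): cv2.circle(a,(int((q[0]-155+.5)*4),int((q[1]-225+.5)*4)),3,(0,0,255),-1)
    cv2.imwrite("pics/scenecrop.png",a)
E
```

```text
[314 266  62  13 193] [344.4611399 272.       ]
[368 283   1   1   1] [368. 283.]
[372 283   1   1   1] [372. 283.]
[369 289   1   1   1] [369. 289.]
[320 301  62  13 177] [350.14124294 307.06214689]
[281 306  11  11  94] [286.17021277 311.37234043]
[261 310  11  11  95] [265.90526316 314.83157895]
all 0.1477436044461763 [ 0.58751608 -0.04392965] [[ 0.24478849  0.0158217 ]
 [ 0.01348036  0.32195296]
 [-0.92275799  0.16562965]
 [ 0.72846251  0.12791965]
 [ 0.47202107 -0.36223668]
 [-0.53599445 -0.26908728]]
scene proj [[184.8, 261.8], [199.7, 271.2], [287.0, 346.3], [160.1, 263.2], [264.8, 294.7], [273.4, 304.2]]
top rib [[265.8, 315.1], [286.3, 311.7], [398.5, 306.8], [247.7, 332.7], [354.5, 288.7], [362.4, 287.3]]
[[ 0.4507  0.0469  0.061 ]
 [ 0.4565  0.0073  0.061 ]
 [ 0.4612 -0.2144  0.056 ]
 [ 0.4171  0.0824  0.056 ]
 [ 0.4985 -0.1249  0.072 ]
 [ 0.5011 -0.1427  0.0595]]
```

View pics/scenecrop.png

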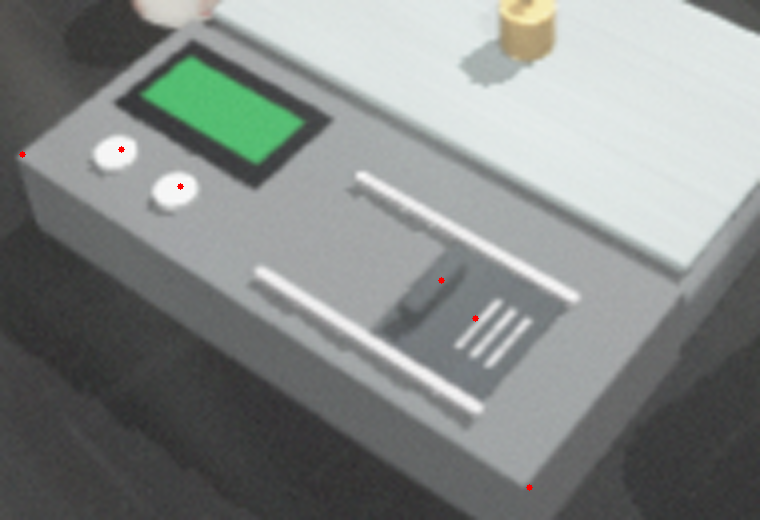

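```bash
cat >> h.py <<'E'
from scipy.spatial.transform import Rotation as Ro
TH=0.1477;T0=np.array([0.5875,-0.0439])
def sw(x,y,z): # scale mm -> world
    c,s=np.cos(TH),np.sin(TH);x/=1e3;y/=1e3
    return np.array([T0[0]+c*x-s*y,T0[1]+s*x+c*y,z/1e3])
def tool():
    s=ctrl.state();q=s["orientation"];return s,Ro.from_quat(q[[1,2,3,0]])
def where():
    s,R=tool();d=s["tool_pos"][:2]-T0;c,n=np.cos(TH),np.sin(TH)
    print("t",s["time_s"],"scale mm",np.round([(c*d[0]+n*d[1])*1e3,(-n*d[0]+c*d[1])*1e3,s["tool_pos"][2]*1e3],1),"F",s["contact_force"].round(2),"open",round(s["opening"],2))
def go(x,y,z):
    s,R=tool();d=R.inv().apply(sw(x,y,z)-s["tool_pos"])
    c,n=np.cos(TH),np.sin(TH)
    Rt=Ro.from_matrix(np.array([[-c,-n,0],[-n,c,0],[0,0,-1.]]).T) # columns tool axes
    Rt=Ro.from_matrix(np.array([[-c,-n,0],[-n,c,0],[0,0,-1.]]))
    print("slide",(d/.25).round(4),"rot",((R.inv()*Rt).as_rotvec()/.5).round(4))
E
python3 -c "
from h import *
where();go(-100,-92,120);print(sw(-100,-92,120))"
```

```text
t 0.1 scale mm [-332.   650.3  170.7] F [-0.64  0.37  0.01] open 1.0
slide [-2.0963 -2.2983  0.2067] rot [-0.0037 -0.0015 -0.873 ]
[ 0.50212783 -0.14961468  0.12      ]
```

jog_arm:
  slide:
    - [-0.7,-0.77,0]
    - [-0.7,-0.77,0]
    - [-0.7,-0.77,0]
    - [-0.7,-0.77,0]
    - [-0.7,-0.77,0]
    - [-0.7,-0.77,0]
    - [-0.7,-0.77,0]
  rotation:
    - [-0.004,-0.001,-0.873]
    - [-0.004,-0.001,-0.873]
    - [-0.004,-0.001,-0.873]
    - [-0.004,-0.001,-0.873]
    - [-0.004,-0.001,-0.873]
    - [-0.004,-0.001,-0.873]
    - [-0.004,-0.001,-0.873]
  fingers: 1

```text
time_s: 0.8
tool_pos: [0.2773, 0.3148, 0.1714]
orientation: [0.0, -0.072, 0.997, 0.001]
contact_force: [-0.4, 0.4, -0.2]
opening: 0.441
grip_force: 0.0
```

```bash
python3 -c "
from h import *
where();go(-100,-92,120)"
```

```text
t 0.8 scale mm [-254.1  400.5  171.4] F [-0.36  0.41 -0.22] open 0.44
slide [-0.6246 -1.9675  0.2035] rot [ 0.0026  0.0012 -0.0086]
```

jog_arm:
  slide:
    - [-0.31,-0.98,0]
    - [-0.31,-0.98,0]
    - [-0.31,-0.98,0]
    - [-0.31,-0.98,0]
    - [-0.31,-0.98,0]
    - [-0.31,-0.98,0]
    - [-0.31,-0.98,0]
  rotation:
    - [0,0,0]
    - [0,0,0]
    - [0,0,0]
    - [0,0,0]
    - [0,0,0]
    - [0,0,0]
    - [0,0,0]

```text
time_s: 1.5
tool_pos: [0.3898, 0.0857, 0.1711]
orientation: [-0.0, -0.072, 0.997, 0.001]
contact_force: [0.3, 1.0, 0.1]
opening: 0.004
grip_force: 0.0
```

jog_arm:
  slide:
    - [-0.31,-0.98,0]
    - [-0.31,-0.98,0]
    - [-0.31,-0.98,0]
    - [-0.31,-0.98,0]
    - [-0.31,-0.98,0]
    - [-0.31,-0.98,0]
    - [-0.31,-0.98,0]
    - [-0.31,-0.98,0]
  rotation:
    - [0,0,0]
    - [0,0,0]
    - [0,0,0]
    - [0,0,0]
    - [0,0,0]
    - [0,0,0]
    - [0,0,0]
    - [0,0,0]

```text
time_s: 2.3
tool_pos: [0.5017, -0.1422, 0.1705]
orientation: [-0.0, -0.075, 0.997, 0.002]
contact_force: [1.2, 0.1, 0.0]
opening: 0.003
grip_force: 0.0
```

```bash
python3 -c "
from h import *
where();go(-100,-93,90)"
```

```text
t 2.3 scale mm [-99.3 -84.6 170.5] F [1.16 0.09 0.04] open 0.0
slide [ 0.0027 -0.035   0.3217] rot [ 0.0075 -0.0006  0.0055]
```

Next I'll descend to 90 mm and check from near.

jog_arm:
  slide:
    - [0.003,-0.035,0.1]
    - [0.003,-0.035,0.2]
    - [0.003,-0.035,0.32]
    - [0.003,-0.035,0.32]
    - [0.003,-0.035,0.32]
  rotation:
    - [0.0,0,0.005]
    - [0.0,0,0.005]
    - [0.0,0,0.005]
    - [0.0,0,0.005]
    - [0.0,0,0.005]

```text
time_s: 2.8
tool_pos: [0.5023, -0.1516, 0.0912]
orientation: [-0.0, -0.074, 0.997, 0.001]
contact_force: [-0.1, -0.8, 0.5]
opening: 0.002
grip_force: 0.0
```

```bash
python3 -c "
from h import *
where();go(-100,-93,65)
p,d=ctrl.snapshot('scene');a=cv2.resize(p[205:345,175:355,::-1],None,fx=4,fy=4,interpolation=cv2.INTER_CUBIC);cv2.imwrite('pics/s1.png',a)"
```

```text
t 2.8 scale mm [-100.2  -94.    91.2] F [-0.06 -0.77  0.55] open 0.0
slide [-0.0007  0.0038  0.1048] rot [ 0.0055  0.0003 -0.0004]
```

View pics/s1.png

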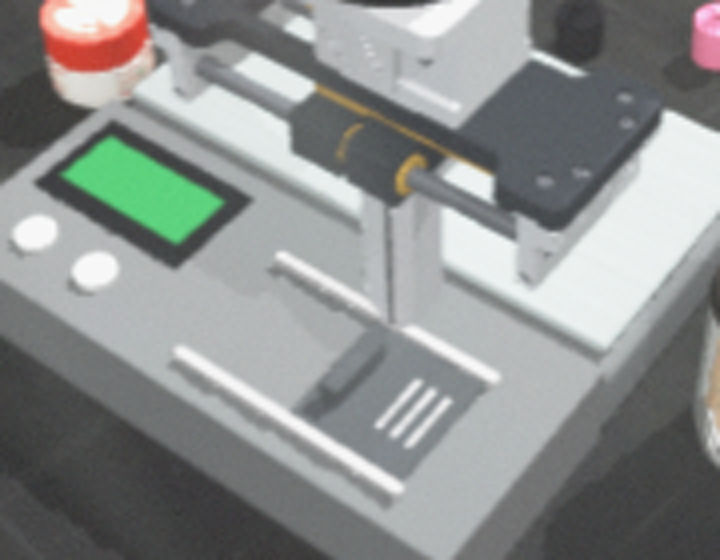

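The fingertip (crop (395,322)) stands over the plate, on the stripe side of the rib at (355,362), as computed. Now I'll lower it beside the rib.

jog_arm:
  slide:
    - [0,0.004,0.04]
    - [0,0.004,0.08]
    - [0,0.004,0.105]
    - [0,0.004,0.105]
  rotation:
    - [0.0,0,0]
    - [0,0,0]
    - [0,0,0]
    - [0,0,0]

```text
time_s: 3.25
tool_pos: [0.5015, -0.1521, 0.0634]
orientation: [-0.001, -0.072, 0.997, 0.002]
contact_force: [0.2, -0.1, -0.1]
opening: 0.005
grip_force: 0.0
```

jog_arm:
  slide:
    - [0,0.01,0]
    - [0,0.02,0]
    - [0,0.03,0]
    - [0,0.04,0]
    - [0,0.05,0]
    - [0,0.06,0]
    - [0,0.07,0]
    - [0,0.08,0]
  rotation:
    - [0,0,0]
    - [0,0,0]
    - [0,0,0]
    - [0,0,0]
    - [0,0,0]
    - [0,0,0]
    - [0,0,0]
    - [0,0,0]

```text
time_s: 4.05
tool_pos: [0.4997, -0.1326, 0.0648]
orientation: [0.0, -0.073, 0.997, 0.001]
contact_force: [1.0, -0.3, -0.3]
opening: 0.005
grip_force: 0.0
```

```bash
python3 -c "
from h import *
where();go(-100,-28,64)"
```

```text
t 4.05 scale mm [-99.9 -74.8  64.8] F [ 0.96 -0.35 -0.28] open 0.01
slide [0.0008 0.1871 0.0034] rot [ 0.0036  0.0018 -0.0049]
```

jog_arm:
  slide:
    - [0,0.025,0]
    - [0,0.05,0]
    - [0,0.075,0]
    - [0,0.1,0]
    - [0,0.12,0]
    - [0,0.14,0]
    - [0,0.155,0]
    - [0,0.165,0]
  rotation:
    - [0,0,0]
    - [0,0,0]
    - [0,0,0]
    - [0,0,0]
    - [0,0,0]
    - [0,0,0]
    - [0,0,0]
    - [0,0,0]

```text
time_s: 4.85
tool_pos: [0.4937, -0.0917, 0.0649]
orientation: [0.0, -0.073, 0.997, 0.001]
contact_force: [0.1, 0.9, 0.1]
opening: 0.005
grip_force: 0.0
```

```bash
python3 -c "
from h import *
where()
p,d=ctrl.snapshot('scene');a=cv2.resize(p[205:345,175:355,::-1],None,fx=4,fy=4,interpolation=cv2.INTER_CUBIC);cv2.imwrite('pics/s2.png',a)"
```

```text
t 4.85 scale mm [-99.8 -33.4  64.9] F [0.1  0.86 0.08] open 0.0
```

View pics/s2.png

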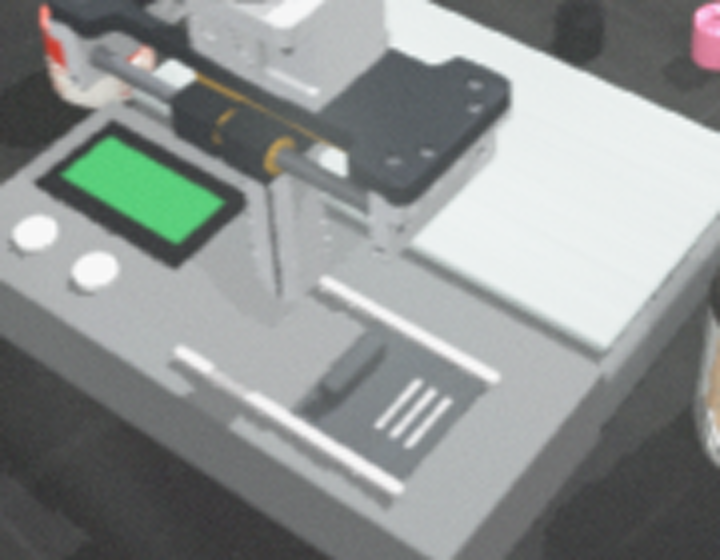

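The shutter has not moved and the fingertip has passed the rib. I'll check the projected TCP against the picture.

```bash
python3 -c "
from h import *
c,K=cam('scene')
s,_=tool();P=[s['tool_pos'],sw(-100,-94,91.2),sw(-100,-67,72),sw(-100,-85,56)]
u=proj('scene',P);print(u.round(1),((u-[175,205]+.5)*4).round(0))
print(proj('top',P).round(1))
p,d=ctrl.snapshot('top');cv2.imwrite('pics/t2.png',cv2.resize(p[165:340,225:405,::-1],None,fx=3.4,fy=3.4,interpolation=cv2.INTER_CUBIC))
print(s['q'])
"
```

```text
[[250.  288.1]
 [277.2 295. ]
 [264.8 294.7]
 [273.4 305.5]] [[302. 335.]
 [411. 362.]
 [361. 361.]
 [396. 404.]]
[[336.9 291.6]
 [369.9 286.1]
 [354.5 288.7]
 [362.1 287.3]]
[-0.35736221  0.17102543  1.82231753  0.00247091  1.1484983  -2.07469538]
```

View pics/t2.png

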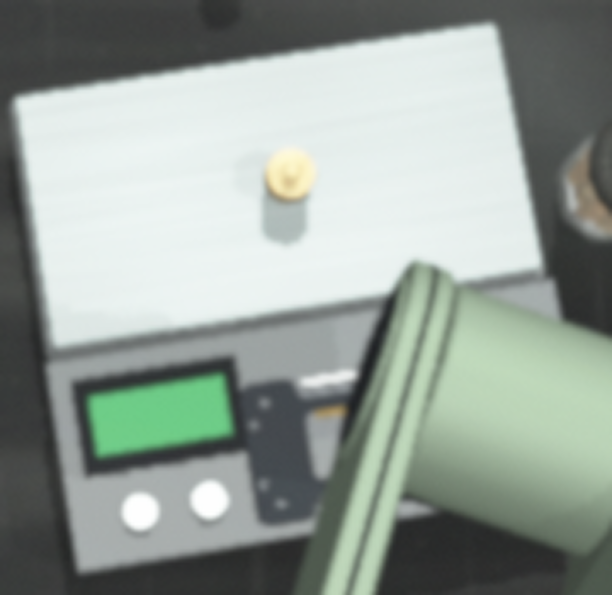

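The visible tip, at crop (285,300), sits about 9 px above the projected TCP, at (302,335). I'll use the depth image to find the real fingertip.

```bash
cat >> h.py <<'E'
def cloud(n):
    p,d=ctrl.snapshot(n);c,K=cam(n);h,w=d.shape
    g=np.stack(np.meshgrid(np.arange(w),np.arange(h)),-1).reshape(-1,1,2).astype(float)
    q=cv2.undistortPoints(g,K,c["dist"]).reshape(h,w,2)
    X=np.concatenate([q*d[...,None],d[...,None]],-1);X=(X-c["t"])@c["R"]
    D=X[...,:2]-T0;a,b=np.cos(TH),np.sin(TH)
    return p,np.dstack([(a*D[...,0]+b*D[...,1])*1e3,(-b*D[...,0]+a*D[...,1])*1e3,X[...,2]*1e3]),d
E
python3 -c "
from h import *
where()
p,X,d=cloud('scene')
for x,y in [(285,298),(285,285),(285,250),(265,280),(265,250),(310,270),(280,320),(355,362),(500,480),(150,350)]:
    u,v=175+x//4,205+y//4
    print((x,y),X[v,u].round(0),p[v,u])
for v in range(255,286,2): print(v,[X[v,u].round().astype(int).tolist() for u in (243,246,249)])
"
```

```text
t 4.95 scale mm [-99.8 -33.5  64.8] F [ 0.58  0.26 -0.84] open 0.01
(285, 298) [-111.  -37.  103.] [183 186 188]
(285, 285) [-112.  -39.  112.] [178 183 185]
(285, 250) [-112.  -40.  135.] [180 185 186]
(265, 280) [-111.  -26.  106.] [180 184 185]
(265, 250) [-111.  -29.  127.] [181 184 186]
(310, 270) [-103.  -45.  118.] [172 174 176]
(280, 320) [-94. -16.  56.] [177 181 181]
(355, 362) [-102.  -64.   71.] [131 137 142]
(500, 480) [-105. -144.   55.] [176 180 181]
(150, 350) [-141.   21.   55.] [178 181 182]
255 [[-112, -37, 161], [-111, -43, 164], [-108, -46, 163]]
257 [[-111, -36, 155], [-112, -43, 160], [-107, -45, 158]]
259 [[-112, -36, 151], [-111, -41, 154], [-108, -45, 154]]
261 [[-112, -35, 146], [-111, -41, 149], [-107, -44, 148]]
263 [[-110, -33, 139], [-110, -40, 143], [-108, -45, 144]]
265 [[-110, -33, 133], [-113, -42, 142], [-109, -45, 140]]
267 [[-109, -31, 127], [-112, -40, 135], [-109, -45, 136]]
269 [[-108, -30, 121], [-111, -40, 130], [-109, -45, 131]]
271 [[-109, -30, 116], [-111, -39, 124], [-110, -45, 127]]
273 [[-110, -30, 112], [-111, -39, 119], [-111, -45, 123]]
275 [[-111, -31, 109], [-110, -37, 112], [-112, -46, 120]]
277 [[-111, -30, 103], [-112, -38, 109], [-111, -45, 113]]
279 [[-111, -29, 97], [-111, -37, 103], [-111, -44, 108]]
281 [[-89, -6, 55], [-87, -12, 57], [-82, -15, 55]]
283 [[-92, -9, 54], [-90, -14, 56], [-86, -18, 55]]
285 [[-95, -12, 54], [-94, -18, 56], [-90, -21, 55]]
```

```bash
python3 -c "
from h import *
p,X,d=cloud('scene')
F=(abs(X[...,0]+105)<12)&(abs(X[...,1]+34)<18)&(X[...,2]>75)&(X[...,2]<175)
v,u=np.nonzero(F);print(u.min(),u.max(),v.max())
for c in range(u.min(),u.max()+1): 
    r=v[u==c].max();print(c,r,X[r,c].round(0),end=';')
# gripper body low parts over scale away from finger
B=(X[...,2]>75)&(X[...,2]<300)&(X[...,0]>-180)&(X[...,0]<-20)&(abs(X[...,1]+34)<110)&~F
v,u=np.nonzero(B);Z=X[B]
print()
for y in range(-140,60,20):
    k=abs(Z[:,1]-y-10)<10
    if k.any():
        zz=Z[k];i=np.argsort(zz[:,2])[:max(1,len(zz)//50)];print(y,k.sum(),zz[i].mean(0).round(0),zz[:,0].min().round(),zz[:,0].max().round())
"
```

```text
236 256 280
236 254 [-111.  -21.  153.];237 262 [-111.  -20.  134.];238 270 [-110.  -20.  113.];239 273 [-111.  -22.  108.];240 275 [-111.  -24.  104.];241 276 [-111.  -26.  102.];242 277 [-111.  -28.  102.];243 279 [-112.  -31.   99.];244 278 [-109.  -31.   99.];245 280 [-112.  -35.  100.];246 280 [-111.  -37.  100.];247 280 [-110.  -38.  100.];248 279 [-111.  -42.  106.];249 279 [-112.  -45.  108.];250 278 [-110.  -45.  110.];251 277 [-107.  -45.  109.];252 276 [-105.  -45.  110.];253 275 [-103.  -46.  111.];254 274 [-99. -45. 110.];255 273 [-96. -45. 109.];256 271 [-95. -46. 114.];
-140 189 [-113. -120.  221.] -134.0 -70.0
-120 873 [-106. -113.  196.] -137.0 -68.0
-100 453 [-130.  -87.  209.] -137.0 -69.0
-80 1376 [-129.  -69.  210.] -137.0 -69.0
-60 765 [-105.  -44.  165.] -139.0 -70.0
-40 515 [-135.  -30.  201.] -140.0 -116.0
-20 245 [-135.  -15.  201.] -136.0 -119.0
0 143 [-129.   13.  208.] -130.0 -118.0
20 464 [-114.   39.  197.] -136.0 -77.0
40 261 [-100.   41.  197.] -137.0 -75.0
```

The real tip is at z≈100 mm (the body bottom, at 197, agrees), while the state reports 65. So the true height is about 34 mm above the reported TCP, and x is off by about -3 mm. That explains the miss. I'll go back and lower it with this offset.

jog_arm:
  slide:
    - [-0.013,-0.1,0]
    - [-0.013,-0.2,0]
    - [-0.013,-0.24,0]
    - [-0.013,-0.24,0]
    - [-0.013,-0.24,0.05]
    - [-0.013,-0.24,0.08]
    - [-0.013,-0.24,0.1]
    - [-0.013,-0.24,0.1]
  rotation:
    - [0,0,0]
    - [0,0,0]
    - [0,0,0]
    - [0,0,0]
    - [0,0,0]
    - [0,0,0]
    - [0,0,0]
    - [0,0,0]

```text
time_s: 5.85
tool_pos: [0.5043, -0.1496, 0.0382]
orientation: [-0.001, -0.073, 0.997, 0.002]
contact_force: [-0.2, 0.4, -0.1]
opening: 0.002
grip_force: 0.0
```

```bash
cat >> h.py <<'E'
def tip():
    where();s,_=tool();D=s["tool_pos"][:2]-T0;a,b=np.cos(TH),np.sin(TH);x0=a*D[0]+b*D[1];y0=-b*D[0]+a*D[1];x0*=1e3;y0*=1e3;z0=s["tool_pos"][2]*1e3
    p,X,d=cloud("scene")
    F=(abs(X[...,0]-x0+4)<13)&(abs(X[...,1]-y0)<16)&(X[...,2]>z0+25)&(X[...,2]<z0+110)&(X[...,2]>76)
    v,u=np.nonzero(F);L=np.array([X[v[u==c].max(),c] for c in np.unique(u)])
    f=X[F];print("tip low z",np.sort(L[:,2])[:4].round(1),"front x",np.percentile(f[:,0],10).round(1),"y",np.percentile(f[:,1],[1,99]).round(1))
    return p,X
E
python3 -c "
from h import *
tip()"
```

```text
t 5.85 scale mm [-97.9 -92.3  38.2] F [-0.19  0.37 -0.07] open 0.0
tip low z [76.2 76.5 76.8 77.1] front x -109.9 y [-104.9  -79.6]
```

jog_arm:
  slide:
    - [0,0,0.012]
    - [0,0,0.024]
    - [0,0,0.036]
    - [0,0,0.036]
    - [0,0,0.036]
  rotation:
    - [0,0,0]
    - [0,0,0]
    - [0,0,0]
    - [0,0,0]
    - [0,0,0]

```text
time_s: 6.4
tool_pos: [0.5056, -0.1508, 0.0307]
orientation: [0.0, -0.073, 0.997, 0.001]
contact_force: [-0.0, -0.1, 0.4]
opening: 0.006
grip_force: 0.0
```

```bash
python3 -c "
from h import *
where()
p,d=ctrl.snapshot('scene');a=cv2.resize(p[205:345,175:355,::-1],None,fx=4,fy=4,interpolation=cv2.INTER_CUBIC);cv2.imwrite('pics/s3.png',a)"
```

```text
t 6.4 scale mm [-96.7 -93.7  30.7] F [-0.01 -0.08  0.44] open 0.01
```

View pics/s3.png

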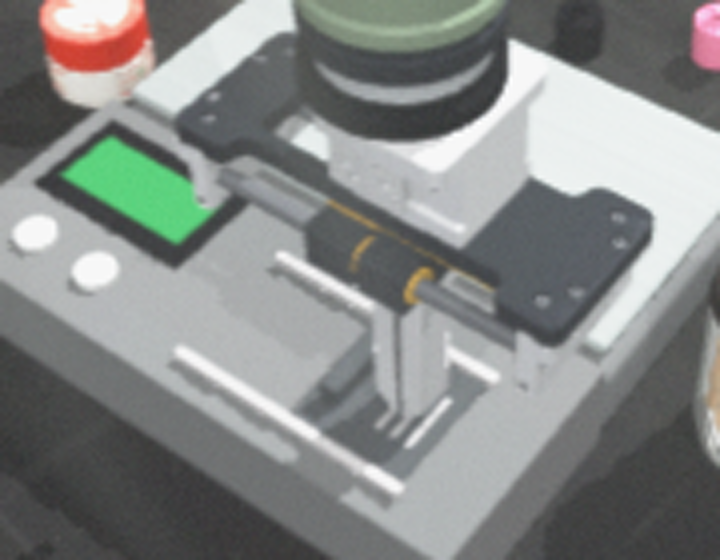

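The tip (crop (400,418)) is now just above the plate, on the -y side of the rib. I'll push towards +y.

jog_arm:
  slide:
    - [0,0.015,0]
    - [0,0.03,0]
    - [0,0.045,0]
    - [0,0.06,0]
    - [0,0.075,0]
    - [0,0.09,0]
    - [0,0.105,0]
    - [0,0.12,0]
  rotation:
    - [0,0,0]
    - [0,0,0]
    - [0,0,0]
    - [0,0,0]
    - [0,0,0]
    - [0,0,0]
    - [0,0,0]
    - [0,0,0]

```text
time_s: 7.25
tool_pos: [0.5014, -0.121, 0.0309]
orientation: [0.0, -0.073, 0.997, 0.001]
contact_force: [-0.6, -2.3, 1.2]
opening: 0.009
grip_force: 0.8
```

```bash
cat >> h.py <<'E'
def shut():
    where();p,X,d=cloud("scene")
    R=(abs(X[...,0]+100)<17)&(X[...,2]>66)&(X[...,2]<74.5)&(X[...,1]>-140)&(X[...,1]<60)
    print("rib-height y hist",np.histogram(X[R][:,1],np.arange(-110,40,5))[0])
    W=(abs(X[...,0]+100)<28)&(abs(X[...,1]+60)<90);z=X[...,2]
    for a in range(-125,15,10):
        k=W&(abs(X[...,1]-a)<5)&(z<62)&(z>20)
        print(a,k.sum(),np.median(z[k]).round(1) if k.any() else '',np.median(p[k],0) if k.any() else '',end=' | ')
    print()
E
python3 -c "
from h import *
shut()"
```

```text
t 7.25 scale mm [-96.6 -63.6  30.9] F [-0.55 -2.26  1.17] open 0.01
rib-height y hist [ 0  0  0  0  0  0  0  5  8  7  5 13 20  7  0  0  0  0  0  0  0  0  0  0
  0  0  0  0  0]
-125 165 55.0 [179. 183. 184.] | -115 166 55.1 [179. 183. 183.] | -105 106 54.9 [178. 182. 183.] | -95 187 57.4 [133. 139. 141.] | -85 194 58.7 [146. 151. 155.] | -75 148 58.9 [137.  142.5 144. ] | -65 96 58.8 [101. 105. 107.] | -55 60 58.8 [ 99. 102. 105.] | -45 28 58.7 [ 99.5 103.  105. ] | -35 56 56.0 [163.5 166.5 168. ] | -25 113 55.4 [179. 181. 182.] | -15 133 55.3 [178. 181. 182.] | -5 136 55.6 [171. 174. 174.] | 5 128 55.3 [170. 173. 174.] |
```

jog_arm:
  slide:
    - [0,0.02,0]
    - [0,0.04,0]
    - [0,0.06,0]
    - [0,0.08,0]
    - [0,0.1,0]
    - [0,0.12,0]
    - [0,0.135,0]
    - [0,0.148,0]
  rotation:
    - [0,0,0]
    - [0,0,0]
    - [0,0,0]
    - [0,0,0]
    - [0,0,0]
    - [0,0,0]
    - [0,0,0]
    - [0,0,0]

```text
time_s: 8.1
tool_pos: [0.4958, -0.0841, 0.0309]
orientation: [0.0, -0.073, 0.997, 0.001]
contact_force: [-0.8, -2.1, 1.0]
opening: 0.003
grip_force: 1.1
```

jog_arm:
  slide:
    - [0,0.0,0]
    - [0,0.004,0]
    - [0,0.008,0]
    - [0,0.008,0]
  rotation:
    - [0,0,0]
    - [0,0,0]
    - [0,0,0]
    - [0,0,0]

```text
time_s: 8.5
tool_pos: [0.4956, -0.0825, 0.0308]
orientation: [0.0, -0.072, 0.997, 0.001]
contact_force: [-1.2, -1.2, 0.8]
opening: 0.006
grip_force: 0.8
```

```bash
python3 -c "
from h import *
shut()"
```

```text
t 8.5 scale mm [-96.6 -24.7  30.8] F [-1.16 -1.15  0.77] open 0.01
rib-height y hist [ 0  0  0  0  0  0  0  0  0  0  0  0  0  0  4  5  6  8  6 17 16  2  0  0
  0  0  0  0  0]
-125 173 54.9 [177. 182. 182.] | -115 166 55.1 [177. 182. 182.] | -105 104 54.9 [177. 180. 182.] | -95 92 40.5 [174.  177.  175.5] | -85 135 37.4 [214. 217. 217.] | -75 144 37.6 [162.5 166.  167.5] | -65 168 47.3 [126.5 130.5 131. ] | -55 258 55.7 [131. 136. 138.] | -45 153 59.0 [141. 147. 151.] | -35 138 59.0 [134.  139.5 141. ] | -25 87 59.0 [ 98. 102. 104.] | -15 53 58.6 [ 96. 100. 102.] | -5 29 59.1 [ 97. 101. 102.] | 5 54 55.6 [165.  167.5 168. ] |
```

jog_arm:
  slide:
    - [0,0.004,0]
    - [0,0.008,0]
    - [0,0.012,0]
    - [0,0.012,0]
  rotation:
    - [0,0,0]
    - [0,0,0]
    - [0,0,0]
    - [0,0,0]

```text
time_s: 8.95
tool_pos: [0.4951, -0.0794, 0.0308]
orientation: [0.0, -0.073, 0.997, 0.001]
contact_force: [-1.2, -1.1, -0.2]
opening: 0.002
grip_force: 0.8
```

```bash
python3 -c "
from h import *
where()
p,X,d=cloud('scene');k=(abs(X[...,0]+100)<26)&(abs(X[...,1]+85)<26)&(X[...,2]<45)&(X[...,2]>25)
w=k&(p.min(2)>195);print('key',w.sum(),np.median(X[w],0).round(1),X[w].min(0).round(1),X[w].max(0).round(1))
m=(X[...,2]>57.8)&(X[...,2]<60.5)&(abs(X[...,0]+100)<28);print(np.percentile(X[m][:,1],[1,3,5,97,99]))"
```

```text
t 8.95 scale mm [-96.6 -21.5  30.8] F [-1.17 -1.13 -0.21] open 0.0
key 157 [-102.9  -83.2   37.3] [-116.1  -96.9   34.9] [-89.  -69.7  40. ]
[-53.79467739 -52.35675626 -50.8549616  132.96866467 410.4977857 ]
```

jog_arm:
  slide:
    - [0,0.004,0]
    - [0,0.008,0]
    - [0,0.008,0]
  rotation:
    - [0,0,0]
    - [0,0,0]
    - [0,0,0]

```text
time_s: 9.3
tool_pos: [0.4951, -0.0783, 0.031]
orientation: [0.0, -0.073, 0.997, 0.0]
contact_force: [-1.5, -4.4, 0.9]
opening: 0.007
grip_force: 1.7
```

```bash
python3 -c "
from h import *
where()
p,X,d=cloud('scene')
m=(X[...,2]>57.8)&(X[...,2]<60.5)&(abs(X[...,0]+100)<28);print(np.percentile(X[m][:,1],[1,3,5]))"
```

```text
t 9.3 scale mm [-96.5 -20.4  31. ] F [-1.55 -4.41  0.86] open 0.01
[-52.85602    -51.55307453 -49.78436689]
```

Firm contact at the stop (4.4 N), so the shutter is fully open. I'll back off, lift and move over the well.

jog_arm:
  slide:
    - [0,-0.03,0]
    - [0,-0.04,-0.04]
    - [0.005,-0.1,-0.04]
    - [0.011,-0.18,-0.04]
    - [0.011,-0.25,-0.04]
    - [0.011,-0.25,-0.04]
    - [0.011,-0.25,-0.04]
  rotation:
    - [0,0,0]
    - [0,0,0]
    - [0,0,0]
    - [0,0,0]
    - [0,0,0]
    - [0,0,0]
    - [0,0,0]

```text
time_s: 10.05
tool_pos: [0.5012, -0.1402, 0.0407]
orientation: [0.0, -0.072, 0.997, 0.001]
contact_force: [0.9, 0.7, 0.2]
opening: 0.006
grip_force: 0.0
```

```bash
python3 -c "
from h import *
where();go(-99.2,-83.3,14);go(-99.2,-83.3,6)"
```

```text
t 10.05 scale mm [-99.6 -82.6  40.7] F [0.95 0.68 0.23] open 0.01
slide [-0.0015 -0.0031  0.1066] rot [ 0.0052  0.0016 -0.0082]
slide [-0.0014 -0.0032  0.1386] rot [ 0.0052  0.0016 -0.0082]
```

jog_arm:
  slide:
    - [0,-0.003,0.03]
    - [0,-0.003,0.06]
    - [0,-0.003,0.09]
    - [0,-0.003,0.11]
    - [0,-0.003,0.13]
    - [0,-0.003,0.13]
  rotation:
    - [0,0,0]
    - [0,0,0]
    - [0,0,0]
    - [0,0,0]
    - [0,0,0]
    - [0,0,0]

```text
time_s: 10.65
tool_pos: [0.5006, -0.14, 0.0072]
orientation: [-0.0, -0.073, 0.997, 0.001]
contact_force: [-0.0, 0.4, -0.0]
opening: 0.005
grip_force: 0.0
```

jog_arm:
  slide:
    - [0,0,0.004]
    - [0,0,0.008]
    - [0,0,0.012]
    - [0,0,0.012]
  rotation:
    - [0,0,0]
    - [0,0,0]
    - [0,0,0]
    - [0,0,0]

```text
time_s: 11.05
tool_pos: [0.5015, -0.1406, 0.0053]
orientation: [0.0, -0.073, 0.997, 0.001]
contact_force: [0.5, 0.2, 0.0]
opening: 0.007
grip_force: 0.0
```

jog_arm:
  slide:
    - [0,0,0.004]
    - [0,0,0.008]
    - [0,0,0.008]
  rotation:
    - [0,0,0]
    - [0,0,0]
    - [0,0,0]

```text
time_s: 11.35
tool_pos: [0.5017, -0.1407, 0.0035]
orientation: [0.001, -0.073, 0.997, 0.001]
contact_force: [-0.7, 0.2, 2.7]
opening: 0.007
grip_force: 1.1
```

jog_arm:
  slide:
    - [0,0,0.004]
    - [0,0,0.008]
    - [0,0,0.008]
  rotation:
    - [0,0,0]
    - [0,0,0]
    - [0,0,0]

```text
time_s: 11.65
tool_pos: [0.5017, -0.1407, 0.0014]
orientation: [0.001, -0.073, 0.997, 0.001]
contact_force: [0.2, -0.0, 3.5]
opening: 0.006
grip_force: 1.8
```

jog_arm:
  slide:
    - [0,0,0.004]
    - [0,0,0.008]
    - [0,0,0.008]
  rotation:
    - [0,0,0]
    - [0,0,0]
    - [0,0,0]

```text
time_s: 11.95
tool_pos: [0.5017, -0.1407, -0.0004]
orientation: [0.001, -0.073, 0.997, 0.001]
contact_force: [-0.5, -0.1, 5.1]
opening: 0.006
grip_force: 2.6
```

Key contact came at about 4 mm, and the force rises like the spring's. A little more to reach the hard stop, then hold.

jog_arm:
  slide:
    - [0,0,0.004]
    - [0,0,0.006]
    - [0,0,0.006]
    - [0,0,0.006]
  rotation:
    - [0,0,0]
    - [0,0,0]
    - [0,0,0]
    - [0,0,0]

```text
time_s: 12.35
tool_pos: [0.5017, -0.1407, -0.0006]
orientation: [0.0, -0.073, 0.997, 0.001]
contact_force: [-3.6, 1.4, 14.5]
opening: 0.003
grip_force: 6.9
```

jog_arm:
  slide:
    - [0,0,0.002]
    - [0,0,0.002]
    - [0,0,0.002]
    - [0,0,0.002]
  rotation:
    - [0,0,0]
    - [0,0,0]
    - [0,0,0]
    - [0,0,0]

```text
time_s: 12.75
tool_pos: [0.5017, -0.1407, -0.0007]
orientation: [0.0, -0.073, 0.997, 0.001]
contact_force: [-4.8, 1.4, 17.1]
opening: 0.004
grip_force: 8.3
```

Hard stop reached at 17 N. Holding.

jog_arm:
  slide:
    - [0,0,0]
    - [0,0,0]
    - [0,0,0]
    - [0,0,0]
    - [0,0,0]
    - [0,0,0]
    - [0,0,0]
  rotation:
    - [0,0,0]
    - [0,0,0]
    - [0,0,0]
    - [0,0,0]
    - [0,0,0]
    - [0,0,0]
    - [0,0,0]

```text
time_s: 13.45
tool_pos: [0.5018, -0.1407, -0.0007]
orientation: [0.0, -0.073, 0.997, 0.001]
contact_force: [-4.9, 1.6, 16.5]
opening: 0.002
grip_force: 8.3
```

jog_arm:
  slide:
    - [0,0,-0.02]
    - [0,0,-0.04]
    - [0,0,-0.06]
    - [0,0,-0.1]
    - [0,0,-0.2]
    - [0,0,-0.3]
    - [0,0,-0.34]
    - [0,0,-0.34]
  rotation:
    - [0,0,0]
    - [0,0,0]
    - [0,0,0]
    - [0,0,0]
    - [0,0,0]
    - [0,0,0]
    - [0,0,0]
    - [0,0,0]

```text
time_s: 14.25
tool_pos: [0.5028, -0.1414, 0.0841]
orientation: [0.002, -0.073, 0.997, -0.0]
contact_force: [-0.3, -0.1, -0.9]
opening: 0.006
grip_force: 0.0
```

```bash
python3 -c "
from h import *
where();go(-96.5,10+18,60)
p,X,d=cloud('scene');k=(abs(X[...,0]+100)<26)&(abs(X[...,1]+85)<26)&(X[...,2]<45)&(X[...,2]>25)
w=k&(p.min(2)>195);print('key',w.sum(),np.median(X[w],0).round(1))
R=(abs(X[...,0]+103)<17)&(X[...,2]>66)&(X[...,2]<74.5)&(abs(X[...,1])<60)
print('rib',np.percentile(X[R],[2,50,98],axis=0).round(1))"
```

```text
t 14.25 scale mm [-98.1 -83.9  84.1] F [-0.26 -0.08 -0.87] open 0.01
slide [-0.0049  0.4478  0.0961] rot [-0.0008  0.0085 -0.0049]
key 156 [-102.5  -83.    37.3]
rib [[-1.191e+02 -1.040e+01  6.620e+01]
 [-1.034e+02 -6.600e+00  7.080e+01]
 [-8.670e+01  1.000e-01  7.290e+01]]
```

The key is back up and the rib is at y ≈ -10 to 0. Next I'll go over to its +y side (y = 24, clear of the raised keys) and descend.

jog_arm:
  slide:
    - [-0.005,0.1,0]
    - [-0.005,0.2,0]
    - [-0.005,0.3,0]
    - [-0.005,0.4,0]
    - [-0.005,0.432,0]
    - [-0.005,0.432,0]
    - [-0.005,0.432,0.05]
    - [-0.005,0.432,0.1]
  rotation:
    - [0,0,0]
    - [0,0,0]
    - [0,0,0]
    - [0,0,0]
    - [0,0,0]
    - [0,0,0]
    - [0,0,0]
    - [0,0,0]

```text
time_s: 15.1
tool_pos: [0.4873, -0.0346, 0.0565]
orientation: [0.001, -0.072, 0.997, 0.001]
contact_force: [0.3, -0.4, -0.3]
opening: 0.007
grip_force: 0.0
```

```bash
python3 -c "
from h import *
tip();go(-96.5,24,31)"
```

```text
t 15.1 scale mm [-97.7  23.9  56.5] F [ 0.29 -0.45 -0.35] open 0.01
tip low z [92.5 92.5 93.1 93.7] front x -109.9 y [11.2 36.2]
slide [-0.0147 -0.0037  0.0917] rot [ 0.0068 -0.0071 -0.0077]
```

jog_arm:
  slide:
    - [0,0,0.03]
    - [0,0,0.06]
    - [0,0,0.09]
    - [0,0,0.095]
    - [0,0,0.095]
  rotation:
    - [0,0,0]
    - [0,0,0]
    - [0,0,0]
    - [0,0,0]
    - [0,0,0]

```text
time_s: 15.65
tool_pos: [0.4867, -0.0335, 0.0333]
orientation: [0.0, -0.073, 0.997, 0.001]
contact_force: [-0.5, 0.2, 0.1]
opening: 0.011
grip_force: 0.0
```

jog_arm:
  slide:
    - [0,-0.015,0]
    - [0,-0.03,0]
    - [0,-0.045,0]
    - [0,-0.06,0]
    - [0,-0.075,0]
    - [0,-0.09,0]
    - [0,-0.105,0]
    - [0,-0.12,0]
  rotation:
    - [0,0,0]
    - [0,0,0]
    - [0,0,0]
    - [0,0,0]
    - [0,0,0]
    - [0,0,0]
    - [0,0,0]
    - [0,0,0]

```text
time_s: 16.45
tool_pos: [0.4915, -0.0633, 0.0337]
orientation: [0.001, -0.073, 0.997, 0.001]
contact_force: [-0.1, 1.9, 0.8]
opening: 0.008
grip_force: 1.0
```

```bash
python3 -c "
from h import *
shut()"
```

```text
t 16.45 scale mm [-97.8  -5.1  33.7] F [-0.07  1.89  0.84] open 0.01
rib-height y hist [ 0  0  0  0  0  0  0  0  0  0  0  0  0  0  0  0  0 37 36 20  4  7  2  0
  0  0  0  0  0]
-125 173 55.1 [174. 178. 178.] | -115 164 55.1 [174.  178.  178.5] | -105 104 55.3 [173. 177. 178.] | -95 95 40.8 [171. 176. 176.] | -85 131 37.6 [212. 214. 214.] | -75 154 37.7 [161.5 164.5 165. ] | -65 204 54.3 [125. 131. 133.] | -55 218 58.2 [131. 137. 139.] | -45 149 59.1 [138. 143. 145.] | -35 135 58.9 [125. 131. 134.] | -25 145 58.8 [124. 130. 133.] | -15 46 58.9 [101.5 106.  107.5] | -5 41 56.7 [118. 120. 120.] | 5 63 55.2 [128. 131. 130.] |
```

jog_arm:
  slide:
    - [0,-0.02,0]
    - [0,-0.04,0]
    - [0,-0.06,0]
    - [0,-0.08,0]
    - [0,-0.1,0]
    - [0,-0.12,0]
    - [0,-0.14,0]
    - [0,-0.152,0]
  rotation:
    - [0,0,0]
    - [0,0,0]
    - [0,0,0]
    - [0,0,0]
    - [0,0,0]
    - [0,0,0]
    - [0,0,0]
    - [0,0,0]

```text
time_s: 17.3
tool_pos: [0.4972, -0.1014, 0.0337]
orientation: [0.001, -0.072, 0.997, 0.001]
contact_force: [1.4, 1.5, 1.7]
opening: 0.007
grip_force: 1.2
```

jog_arm:
  slide:
    - [0,-0.004,0]
    - [0,-0.008,0]
    - [0,-0.008,0]
  rotation:
    - [0,0,0]
    - [0,0,0]
    - [0,0,0]

```text
time_s: 17.6
tool_pos: [0.4972, -0.103, 0.0336]
orientation: [0.0, -0.073, 0.997, 0.001]
contact_force: [1.5, -0.0, 0.7]
opening: 0.005
grip_force: 0.9
```

```bash
python3 -c "
from h import *
shut()"
```

```text
t 17.6 scale mm [-98.  -45.2  33.6] F [ 1.51 -0.05  0.74] open 0.01
rib-height y hist [ 0  0  0  0  0  0  0  0  0 33 48 14  4  7  3  0  0  0  0  0  0  0  0  0
  0  0  0  0  0]
-125 167 55.2 [178. 182. 183.] | -115 164 55.0 [177.5 182.  182. ] | -105 168 57.0 [135. 140. 142.] | -95 172 58.9 [139. 145. 147.] | -85 152 58.9 [139.5 145.  148. ] | -75 152 58.8 [129. 135. 138.] | -65 146 58.9 [129. 135. 138.] | -55 46 58.8 [116.  122.  123.5] | -45 51 57.4 [120. 121. 123.] | -35 64 55.2 [132. 134. 135.] | -25 70 55.2 [170.5 173.5 174.5] | -15 89 55.4 [178. 180. 182.] | -5 108 55.5 [178. 181. 181.] | 5 128 55.4 [177. 180. 181.] |
```

jog_arm:
  slide:
    - [0,-0.004,0]
    - [0,-0.008,0]
    - [0,-0.008,0]
  rotation:
    - [0,0,0]
    - [0,0,0]
    - [0,0,0]

```text
time_s: 17.95
tool_pos: [0.4973, -0.1048, 0.0336]
orientation: [0.0, -0.073, 0.997, 0.001]
contact_force: [0.5, 1.7, 2.8]
opening: 0.005
grip_force: 1.2
```

jog_arm:
  slide:
    - [0,-0.004,0]
    - [0,-0.008,0]
    - [0,-0.008,0]
  rotation:
    - [0,0,0]
    - [0,0,0]
    - [0,0,0]

```text
time_s: 18.25
tool_pos: [0.4977, -0.1069, 0.0336]
orientation: [0.0, -0.073, 0.997, 0.001]
contact_force: [1.6, 1.6, 2.0]
opening: 0.006
grip_force: 1.2
```

jog_arm:
  slide:
    - [0,-0.004,0]
    - [0,-0.008,0]
    - [0,-0.008,0]
  rotation:
    - [0,0,0]
    - [0,0,0]
    - [0,0,0]

```text
time_s: 18.55
tool_pos: [0.498, -0.1089, 0.0336]
orientation: [0.0, -0.073, 0.997, 0.001]
contact_force: [1.0, 0.0, 2.3]
opening: 0.005
grip_force: 1.2
```

```bash
python3 -c "
from h import *
shut()
p,X,d=cloud('scene')
m=(X[...,2]>57.8)&(X[...,2]<60.5)&(abs(X[...,0]+100)<28)&(X[...,1]<0);print(np.percentile(X[m][:,1],[1,3,5]))"
```

```text
t 18.55 scale mm [-98.1 -51.2  33.6] F [0.97 0.04 2.28] open 0.01
rib-height y hist [ 0  0  0  0  0  0  0  0 44 44 11  3  9  2  1  0  0  0  0  0  0  0  0  0
  0  0  0  0  0]
-125 173 55.0 [178. 182. 183.] | -115 186 55.3 [177. 180. 181.] | -105 162 58.8 [131. 136. 139.] | -95 161 58.7 [136. 141. 145.] | -85 157 58.8 [130. 136. 139.] | -75 148 58.8 [129. 135. 138.] | -65 88 58.7 [122.  127.5 129.5] | -55 37 58.8 [101. 104. 107.] | -45 64 55.7 [130.  132.5 133. ] | -35 71 55.1 [139. 141. 141.] | -25 78 55.4 [178. 181. 181.] | -15 100 55.3 [178. 181. 181.] | -5 123 55.3 [178. 180. 181.] | 5 127 55.4 [172. 176. 177.] | 
[-110.81402219 -109.84900604 -108.97636201]
```

jog_arm:
  slide:
    - [0,-0.004,0]
    - [0,-0.008,0]
    - [0,-0.008,0]
    - [0,-0.008,0]
  rotation:
    - [0,0,0]
    - [0,0,0]
    - [0,0,0]
    - [0,0,0]

```text
time_s: 19.05
tool_pos: [0.4983, -0.1109, 0.0336]
orientation: [0.0, -0.073, 0.997, 0.001]
contact_force: [0.7, 1.0, 1.2]
opening: 0.005
grip_force: 1.1
```

jog_arm:
  slide:
    - [0,-0.004,0]
    - [0,-0.008,0]
    - [0,-0.008,0]
    - [0,-0.008,0]
  rotation:
    - [0,0,0]
    - [0,0,0]
    - [0,0,0]
    - [0,0,0]

```text
time_s: 19.45
tool_pos: [0.4983, -0.1111, 0.0335]
orientation: [0.0, -0.072, 0.997, 0.002]
contact_force: [0.2, 5.5, 3.9]
opening: 0.004
grip_force: 3.5
```

```bash
python3 -c "
from h import *
where()
p,X,d=cloud('scene')
m=(X[...,2]>57.8)&(X[...,2]<60.5)&(abs(X[...,0]+100)<28)&(X[...,1]<0);print(np.percentile(X[m][:,1],[1,3,5]))"
```

```text
t 19.45 scale mm [-98.1 -53.3  33.5] F [0.18 5.49 3.94] open 0.0
[-112.56974315 -111.50531593 -110.65289698]
```

Home stop reached (5.5 N, and the tip stopped moving). I'll back off, lift, and check.

jog_arm:
  slide:
    - [0,0.02,0]
    - [0,0.04,0]
    - [0,0.04,-0.1]
    - [0,0.04,-0.3]
    - [0,0.04,-0.5]
    - [0,0.04,-0.6]
    - [0,0.04,-0.6]
  rotation:
    - [0,0,0]
    - [0,0,0]
    - [0,0,0]
    - [0,0,0]
    - [0,0,0]
    - [0,0,0]
    - [0,0,0]

```text
time_s: 20.2
tool_pos: [0.5, -0.1046, 0.1883]
orientation: [0.005, -0.073, 0.997, -0.002]
contact_force: [0.3, -0.8, 0.5]
opening: 0.006
grip_force: 0.0
```

```bash
python3 -c "
from h import *
p,X,d=cloud('scene');where()
m=(X[...,2]>57.8)&(X[...,2]<60.5)&(abs(X[...,0]+100)<28)&(X[...,1]<0);print(np.percentile(X[m][:,1],[1,3,5]))
cv2.imwrite('pics/end.png',p[:,:,::-1])"
```

```text
t 20.25 scale mm [-97.3 -46.1 185.2] F [-0.68  0.41 -0.79] open 0.01
[-112.87470706 -111.79346203 -110.54882142]
```

View pics/end.png

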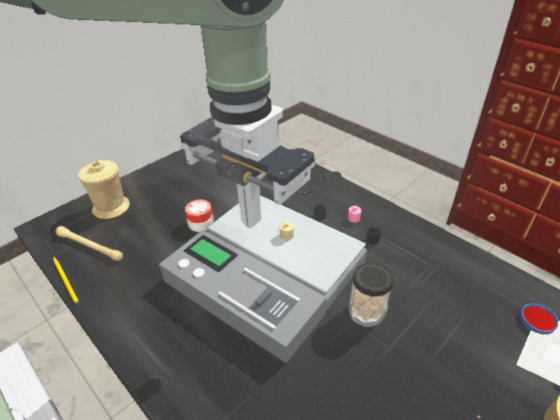

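The shutter is home at about (268,302), and the weight at (287,230), jar, tin and scale are unmoved. The gripper hangs clear of everything. Handing in.

```bash
python3 -c "
from cell import ctrl
print(ctrl.finish_job())"
```

```text
the job is handed in; nothing more can be done
None
```

I opened the shutter to its stop, held the sunken key on its hard stop for about a second, let it come back up, pushed the shutter home and handed the job in; no verdict was returned.

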